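# Hook the blue tinter tote forward to its sprung stop

## Robot

A 7-joint arm with a two-finger parallel gripper is mounted at the origin on the work surface. World frame = base frame: x ahead of the robot, y to its left, z up, the work surface at z = 0. Lengths are in m, angles in rad, forces in N, time in s.
With the tool pointing down it reaches from about 0.425 to 0.875 m from the base axis. Payload 4.7 kg.
Tool frame: the origin (TCP) lies at the centre of the arm's flange, where the gripper is bolted on; the fingertips stand 182 mm ahead of it and the grasp point (between the pads) lies ahead of it (ctrl.hold_point_z is the z of the grasp point in the tool frame, in m); z points along the fingers, y is the direction in which the jaws open and shut (so a half turn about z gives the same grasp; the last joint's range is limited). The gripper opens to 87 mm and grips with 3 to 60 N. Pads are 19 mm wide; open, the fingers measure 117 mm over their backs; the gripper's body (75 mm by 190 mm) begins 51 mm behind the grasp point.
Start: joints at [1.321, 0.321, -0.07, 1.45, 0.023, 1.371, -0.057], TCP at [0.169, -0.628, 0.405] pointing down, gripper open.
Joint ranges: [-2.86, 2.86], [-0.3, 2.09], [-1.38, 1.24], [0.06, 2.45], [-1.56, 4.7], [0.09, 2.05], [-2.69, 2.69]. Speed limits (rad/s): [2.57, 2.57, 3.14, 3.14, 3.14, 3.14, 3.14].

## Interface

Orientations are given as a rotation vector (axis times angle).
In Python, from bench import get_state, imaging, workorder, ctrl gives the robot as it stands.
- The arm moves only by the tool step_arm, never from a script. Its argument "increments" is a list of rows, each an object of numbers: "claw": the opening, from 0 (shut) to 1 (fully open); "tx", "ty", "tz": the shift along the tool's x, y, z in m; "spin": the turn about the tool's z in degrees. A call has 1 to 8 rows; each row is the pose to reach, as a shift and turn from the pose commanded when the call began, along the tool's axes at that moment; what a row does not reach only later rows make up. A row lasts 1/12 s, in which the tool goes at most 41.7 mm and 7.16 degrees, less where a joint would pass 70% of its speed; a pose out of reach is approached as far as the arm can. A call with a gripper value outside its range is refused whole. The fingers move at their own pace and stop on an object; "force" is the grip in N (left out, the last holds). Time passes only in rows, so rows that repeat a pose let the fingers close. It gives the time, the measured TCP pose, the force and the opening at its end, in the units of the state.
- get_state(): the state, without advancing time (a new reading comes with each control period).
- imaging.get_image(name): name is "scene" or "top"; returns the picture (384x512x3 uint8, blue, green, red); there is no depth.
- imaging.camera_params(name): a dict with "intrinsics" (3x3 intrinsics, pixels), "camera_from_world" (4x4, takes a point from world to camera coordinates). Camera axes: x right, y down, z forward; pixel columns grow to the right and rows downward; lengths in m; the calibration is good to about 2 mm. A picture is of the moment at which its call begins. camera_params takes no time and is no camera call.
- workorder.close_job(): hands the job in, once; it reports no verdict.
The state is a dict: "time": time; "joint_positions": joint angles; "qd": joint speeds; "joint_torque": joint torques, N m; "position": TCP position; "tool_rot": TCP orientation; "ft_force": force on the tool from outside, world axes, zero at the start; "torque": the same for the moment, N m; "grip_width": opening from 0.0 (shut) to 1.0 (fully open).
Only numpy, scipy, OpenCV 4.12 (cv2) and the standard library are available. Lean on these libraries where they do the work, as an engineer would, in place of code of your own. Each camera call takes 0.05 s, during which the arm holds its last target. There are 200 camera calls.

## Task

In the paint mixing room, pick up the orange-handled pull hook, drop its blade behind the yellow front lip of the blue tote standing deep in the shelf, and gently drag the tote forward until you feel it press firmly against the sprung stop of its bay, without straining on past that. Then unhook, leaving the tote resting against the stop, and lay the hook back in its black tray. Move the tote only with the hook, keep its cans upright, do not knock the shelf, and leave everything else where it is.

Things in the scene. Friction and masses are not known exactly. Their poses are not given: they have to be found in the camera images.
- hook: pull hook, loose, 220 g. Orange box handle 110 long (x), 22 wide, 40 high; an 8 mm steel rod leaves its front and runs ahead (+x), rod underside 42 mm above the handle's underside level; at its end a flat blade 6 thick (x), 26 wide hangs down to 10 mm above that level. Origin: centre of the handle's underside; x towards the blade, z up. It starts upright in the tray
- hook_grip (a point): grip point on the handle's middle plane, 28 mm above its underside, 15 mm ahead of its centre; squeeze across the 22 mm width, hard (60 N or more), as the blade pulls with a lever
- hook_tip (a point): middle of the blade's lower edge on its pulling (-x, handle side) face: 203 mm ahead of the hook's origin, 10 mm above the handle's underside
- tray: black tray, fixed, the hook's place: 360 (x) by 140 (y), floor 5 mm thick, rim 14 mm high and 5 mm thick. Origin: centre of its underside. The hook starts in it with x along the tray's x, its origin about 90 mm from the tray's centre on the -x side
- rack: white low shelf, fixed, two bays side by side, open to the robot. Deck 320 (x) by 350 (y), top 20 mm above the origin; origin: centre of underside; x points into the depth. Bay centres y = 85 and -85 mm, 30 mm high guide strips leave each 160 mm. Wire roof from x = -115 to 150 mm, underside 190 mm above the origin, posts at y = +-167 mm: room for the hook, not the hand
- gate: blue front bar of the shelf (x = -160 to -152 mm, top 42 mm above the origin) with the sprung stops it carries, one black rubber pad 60 wide in the middle of each bay, 26 to 42 mm above the origin. Origin and axes as rack. A pad's rear face, which meets the tote's front, is set by hand anywhere from x = -120 to -85 mm and is not measured: find it by feel
- tote: blue open tote, yellow front lip, loose, about 0.65 kg with cans (varies), 170 (x) by 125 (y) by 75 high, walls 5 mm. Front wall outer face x = -85 mm (lip strip to -90 mm in the top 10 mm); behind it a free pocket, x = -80 to -35 mm, 115 wide, for the hook; then a partition 60 high and cans. In either bay; slides on the deck, drag force 1 to 4 N. Origin: centre of underside; x into the depth
- tote_lip (a point): middle of the top edge of the tote's front wall (5 mm thick; this is its mid-thickness), 75 mm above the tote's underside
- grey_tote: grey tote with a white lip in the other bay, same shape and size, full of cans; leave alone
- tint_a: red can standing loose in the blue tote, 48 across, 83 high; origin at its underside; must stay upright
- tint_b: green can standing loose in the blue tote, 48 across, 83 high; origin at its underside; must stay upright
- cup: black mixing cup on the grey scale, 84 across, 100 high; leave alone
- bottle: clear squeeze bottle with a green band, 64 across, 170 high; leave alone
- tape: roll of blue tape lying flat, 100 across, 25 high; leave alone
- spatula: wooden-handled paint spatula, 260 long, lying on the table; leave alone
- jar: amber jar with red cap, 70 across, 90 high; leave alone
- bay_left (a point): top of the blue bar at the middle of the left (+y) bay. The stop pad here gives 6 mm on a spring of 2 N per mm, then is solid; 4 to 9 N on the pad, over the drag force, is firm. Unhooked, the tote stays in touch: its friction holds the spring
- bay_right (a point): top of the blue bar at the middle of the right (-y) bay. Its stop is like the left one, set on its own

How it is judged:
On the way, in this order (a step that is already met when the one before it is completed fails the run):
1. the hook's blade is down in the pocket behind the blue tote's front lip (x of hook_tip in the frame of tote between -0.083 and -0.035 m and y of hook_tip in the frame of tote between -0.058 and 0.058 m and z of hook_tip in the frame of tote below 0.069 m), for 0.1 s.
2. the hook holds the tote pulled against the sprung stop (at least 1.5 N on the stop) (contact force between tote and gate above 1.5 N and contact force between hook and tote above 1.5 N), for 0.2 s.
At the end, for the whole second after the job is handed in: The blue tote rests on its sprung stop (0.2 N or more), square within 0.12 rad, flat and still, its loose cans upright within 0.2 rad; the hook lies still in the tray, handle and blade inside the rim (handle underside below 30 mm, blade edge below 35 mm above the table) (contact force between tote and gate above 0.2 N and angle between the x axis of tote and the x axis of rack, either way round below 0.12 rad and angle between tote's own z axis and vertical below 0.06 rad and linear speed of each of tote, hook below 0.01 m/s and x of hook in the frame of tray between -0.18 and 0.18 m and y of hook in the frame of tray between -0.07 and 0.07 m and x of hook_tip in the frame of tray between -0.18 and 0.18 m and y of hook_tip in the frame of tray between -0.07 and 0.07 m and height (world z) of hook below 0.03 m and height (world z) of hook_tip below 0.035 m and angle between each of tint_a, tint_b's own z axis and vertical below 0.2 rad); the robot touches nothing.
It fails at once if the hook strains on the blue tote with more than 20 N, or the tote is rammed on to the stop with more than 14 N (contact force between hook and tote above 20 N or contact force between tote and gate above 14 N).
It fails at once if the robot itself touches the blue tote (contact force between any of the arm, the fingers and tote above 0.5 N).
It fails at once if the robot or the hook strikes the shelf with more than 15 N (contact force between any of the arm, the fingers, hook and rack above 15 N).
It fails at once if a can in the blue tote tips over or the tote tilts (angle between any of tint_a, tint_b's own z axis and vertical above 0.4 rad or angle between tote's own z axis and vertical above 0.2 rad).
It fails at once if a bystander is moved by more than 25 mm (distance of any of grey_tote, cup, bottle, tape, spatula, jar from where it was at the start of the episode above 0.025 m).
It also fails if it takes over 72 s, if anything falls off the work surface, if the arm or the gripper's body presses on something with over 40 N, if the wrist force passes 120 N, or if a joint passes its speed limit or range.

## Working session

There is one attempt and no reset: what is moved stays moved. The work goes in short steps, Python scripts to look and compute and a tool call to move; the robot and the scene stay as the last step left them, time stands still between calls to the robot, and variables do not carry over. Pictures are saved under pics/ and viewed, on a budget of 10 in all, crops included, one or two more only if the job needs it, and the job is handed in when it is done.

Besides the shell and the picture viewer there is one more tool, called by a JSON object that holds its "name" and its "arguments", one argument or row to a line. step_arm: Moves the arm, as the interface text tells. Its arguments: {"type":"object","properties":{"increments":{"type":"array"},"force":{"type":"number"}},"required":["increments"]}

```bash
mkdir -p pics; ls; python3 - <<'E'
from bench import get_state, imaging, workorder, ctrl
import cv2,numpy as np
print(get_state()); print(ctrl.hold_point_z, [a for a in dir(ctrl) if a[0]!='_'])
for n in("scene","top"):
    cv2.imwrite(f"pics/{n}0.png",imaging.get_image(n)); p=imaging.camera_params(n); print(n,p)
E
```

```text
pics
{'time': 0.0, 'joint_positions': array([ 1.32109782,  0.32181623, -0.07012235,  1.45167056,  0.02259168,
        1.37077846, -0.05688583]), 'qd': array([ 0.00018577, -0.00103944, -0.00036641, -0.0018508 ,  0.00072928,
        0.00026679,  0.00140783]), 'joint_torque': array([ 9.25970890e-04, -4.91285849e+01, -4.03146856e-01, -3.12523556e+01,
       -6.40292885e-02,  4.37426870e-02,  1.65963920e-04]), 'position': array([ 0.16942541, -0.6273203 ,  0.40366809]), 'tool_rot': array([-3.11244744e+00, -4.13051484e-01,  5.09201303e-04]), 'ft_force': array([-0.13098452, -1.0980976 ,  0.24905534]), 'torque': array([-0.01531017, -0.02594954,  0.01706302]), 'grip_width': 1.0036471563923182}
0.1635 ['MotionError', 'hold_point_z']
scene {'intrinsics': array([[371.99333332,   0.        , 249.9813946 ],
       [  0.        , 371.99333332, 197.34114219],
       [  0.        ,   0.        ,   1.        ]]), 'camera_from_world': array([[-0.49331435,  0.86984923,  0.00181013,  0.26288028],
       [ 0.52622981,  0.30009443, -0.79562901, -0.23893082],
       [-0.69262049, -0.39154266, -0.60578148,  1.53517358],
       [ 0.        ,  0.        ,  0.        ,  1.        ]])}
top {'intrinsics': array([[385.18419272,   0.        , 256.17890673],
       [  0.        , 385.18419272, 186.58511147],
       [  0.        ,   0.        ,   1.        ]]), 'camera_from_world': array([[-0.00179201, -0.99974883, -0.02233974,  0.05041324],
       [-0.98818649,  0.00519388, -0.15316814,  0.58038412],
       [ 0.1532457 ,  0.02180135, -0.9879476 ,  1.32573003],
       [ 0.        ,  0.        ,  0.        ,  1.        ]])}
```

View pics/top0.png

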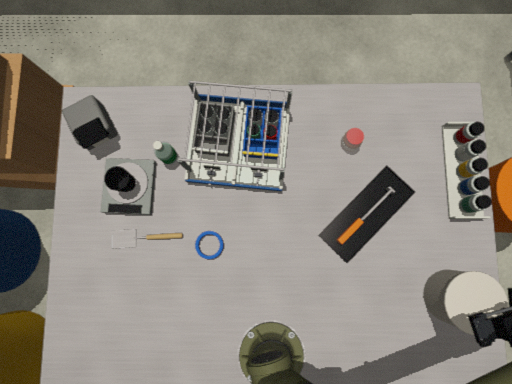

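View pics/scene0.png

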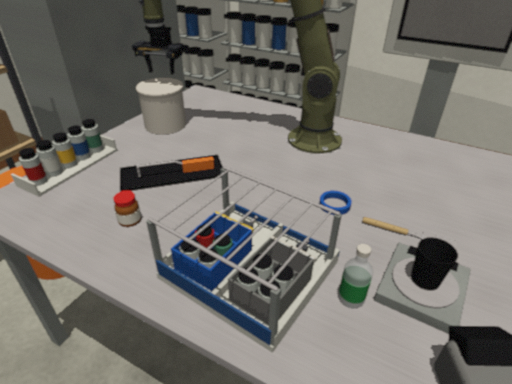

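The top view shows the tray at about (367,213) and the hook handle at (350,231), with its rod running up-right to a blade near (392,189). The blue tote is in the right bay at about (263,128), its yellow lip near (262,154). I'll enlarge both areas.

```bash
cat > h.py <<'E'
from bench import get_state, imaging
import cv2,numpy as np
from scipy.spatial.transform import Rotation as R
def ray(n,u,v,z):
    p=imaging.camera_params(n);K=p["intrinsics"];T=p["camera_from_world"]
    d=T[:3,:3].T@np.linalg.solve(K,[u,v,1.]);c=-T[:3,:3].T@T[:3,3]
    return c+d*(z-c[2])/d[2]
def proj(n,P):
    p=imaging.camera_params(n);T=p["camera_from_world"]
    q=p["intrinsics"]@(T[:3,:3]@np.asarray(P)+T[:3,3]);return q[:2]/q[2]
E
python3 - <<'E'
from h import *
im=cv2.imread("pics/top0.png")
a=cv2.resize(im[75:200,180:300],None,fx=4.6,fy=4.6,interpolation=cv2.INTER_CUBIC)
b=cv2.resize(im[160:265,315:420],None,fx=5,fy=5,interpolation=cv2.INTER_CUBIC)[:575,:]
cv2.imwrite("pics/rack.png",a)
# segment orange handle, yellow lip
hsv=cv2.cvtColor(im,cv2.COLOR_BGR2HSV)
def seg(lo,hi,x0,y0,x1,y1):
    m=np.zeros(im.shape[:2],np.uint8);m[y0:y1,x0:x1]=cv2.inRange(hsv,lo,hi)[y0:y1,x0:x1]
    pts=cv2.findNonZero(m).reshape(-1,2).astype(np.float32); return pts
o=seg((5,150,100),(20,255,255),315,160,420,265); ro=cv2.minAreaRect(o);print("handle",len(o),ro,[ray("top",*p,.045).round(4) for p in cv2.boxPoints(ro)])
k=seg((0,0,0),(180,255,60),315,160,420,265);rk=cv2.minAreaRect(k);print("tray",len(k),rk,[ray("top",*p,.014).round(4) for p in cv2.boxPoints(rk)])
y=seg((20,120,100),(35,255,255),235,140,295,170);ry=cv2.minAreaRect(y);print("lip",len(y),ry,y.min(0),y.max(0),[ray("top",*p,.095).round(4) for p in cv2.boxPoints(ry)])
cv2.imwrite("pics/tray.png",b)
E
```

```text
handle 240 ((350.2500305175781, 230.75003051757812), (7.071067810058594, 31.819805145263672), 45.0) [array([ 0.3933, -0.2301,  0.045 ]), array([ 0.4711, -0.311 ,  0.045 ]), array([ 0.4536, -0.3276,  0.045 ]), array([ 0.3761, -0.2467,  0.045 ])]
tray 2953 ((366.45977783203125, 213.8104705810547), (38.812530517578125, 97.92337036132812), 43.636070251464844) [array([ 0.4069, -0.1729,  0.014 ]), array([ 0.6626, -0.4252,  0.014 ]), array([ 0.5635, -0.5204,  0.014 ]), array([ 0.3132, -0.2688,  0.014 ])]
lip 72 ((259.9794921875, 153.7253875732422), (34.131980895996094, 2.535001039505005), 5.19442892074585) [243. 151.] [277. 156.] [array([0.6897, 0.0934, 0.095 ]), array([0.6987, 0.0926, 0.095 ]), array([ 0.6869, -0.0255,  0.095 ]), array([ 0.6779, -0.0246,  0.095 ])]
```

View pics/rack.png

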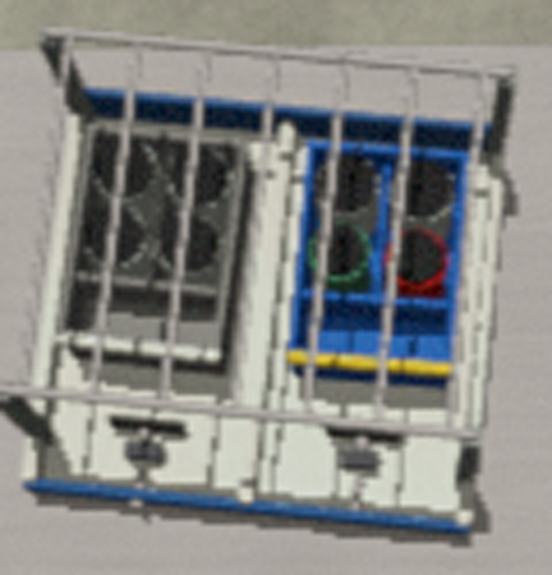

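View pics/tray.png

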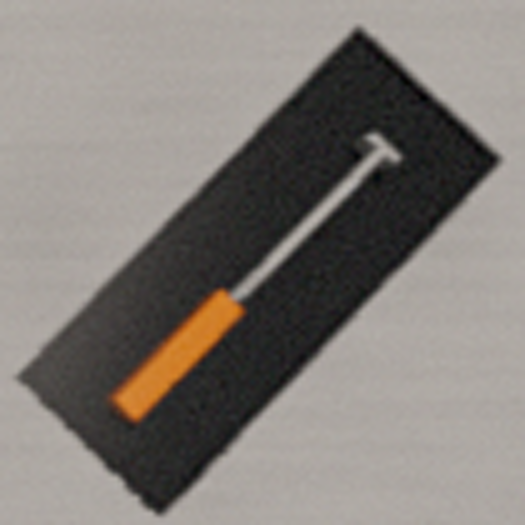

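The rack view shows the blue bar running from crop (27,485) to (467,527), the yellow lip from (287,357) to (452,368), and the right stop pad near (367,434). The tray view shows the handle from (125,410) to (232,300) and the blade at (381,147). Next I fit the poses.

```bash
python3 - <<'E'
from h import *
from scipy.optimize import least_squares
c1=lambda x,y:np.array([180+(x+.5)/4.6-.5,75+(y+.5)/4.6-.5])
c2=lambda x,y:np.array([315+(x+.5)/5-.5,160+(y+.5)/5-.5])
obs=[((-.156,.175,.042),c1(27,485)),((-.156,-.175,.042),c1(467,525)),((-.115,.167,.193),c1(-2,389)),((-.115,-.167,.193),c1(480,433)),((.15,.167,.193),c1(45,33)),((.15,-.167,.193),c1(512,72))]
def W(p,q):
    c,s=np.cos(p[2]),np.sin(p[2]);return [p[0]+c*q[0]-s*q[1],p[1]+s*q[0]+c*q[1],q[2]]
f=lambda p:np.concatenate([proj("top",W(p,q))-o for q,o in obs])
s=least_squares(f,[.75,.05,-.1]);p=s.x;print("rack",p,np.degrees(p[2]),s.fun.round(1))
def inr(P):
    d=np.array(P[:2])-p[:2];c,sn=np.cos(p[2]),np.sin(p[2]);return np.round([c*d[0]+sn*d[1],-sn*d[0]+c*d[1]],4)
for n,(x,y,z) in dict(lipL=(287,356,.095),lipR=(453,368,.095),padL=(330,434,.042),padR=(405,434,.042),padRearL=(330,429,.042),toteRL=(307,142,.095),toteRR=(468,153,.095)).items():
    w=ray("top",*c1(x,y),z);print(n,w.round(4),inr(w))
b=[ray("top",*c2(*q),.045) for q in((123,410),(232,300))]
rod=ray("top",*c2(240,297),.046);bl=ray("top",*c2(381,150),.046)
print("handle mid",(b[0]+b[1])/2,"yaw",np.degrees(np.arctan2(*(bl-b[0])[1::-1])),"len",np.linalg.norm(b[1]-b[0]),"blade",bl)
print("yaw rod",np.degrees(np.arctan2(*(bl-rod)[1::-1])))
st=get_state();M=R.from_rotvec(st["tool_rot"]).as_matrix();print(M.round(3),st["position"])
E
```

```text
rack [ 0.74539687  0.11390114 -0.10064429] -5.7664928459586156 [-0.3 -0.4  1.2  0.1  0.4  0.2 -0.9  0.2  0.5 -0.  -0.8  0. ]
lipL [0.6949 0.0964 0.095 ] [-0.0485 -0.0225]
lipR [ 0.6847 -0.0289  0.095 ] [-0.046  -0.1482]
padL [0.6453 0.0657 0.042 ] [-0.0948 -0.058 ]
padR [0.6449 0.0071 0.042 ] [-0.0892 -0.1163]
padRearL [0.6493 0.0657 0.042 ] [-0.0908 -0.0576]
toteRL [0.8641 0.0816 0.095 ] [ 0.1214 -0.0202]
toteRR [ 0.854  -0.0422  0.095 ] [ 0.1237 -0.1444]
handle mid [ 0.42405413 -0.2783461   0.045     ] yaw -45.94868271555231 len 0.1091394403489408 blade [ 0.56719614 -0.4263248   0.046     ]
yaw rod -45.05149697627243
[[ 0.965  0.261 -0.   ]
 [ 0.261 -0.965  0.002]
 [-0.    -0.002 -1.   ]] [ 0.1694104  -0.62734785  0.40377866]
```

{"name": "step_arm", "arguments": {
  "increments": [
    {"tx": 0.02, "ty": -0.015, "spin": 3, "claw": 0.7},
    {"tx": 0.05, "ty": -0.037, "spin": 9, "claw": 0.7},
    {"tx": 0.08, "ty": -0.06, "spin": 15, "claw": 0.7},
    {"tx": 0.11, "ty": -0.082, "spin": 21, "claw": 0.7},
    {"tx": 0.14, "ty": -0.105, "spin": 27, "claw": 0.7},
    {"tx": 0.17, "ty": -0.127, "spin": 33, "claw": 0.7},
    {"tx": 0.2, "ty": -0.149, "spin": 39, "claw": 0.7},
    {"tx": 0.22, "ty": -0.164, "spin": 43, "claw": 0.7}
  ]
}}

```text
invalid input at $.increments[0]: expected keys claw, tx, ty, tz, spin
```

```bash
cat >> h.py <<'E'
def to(x,y,z,yaw):
    """increments for TCP -> x,y,z with tool x at world yaw (deg)"""
    st=get_state();M=R.from_rotvec(st["tool_rot"]).as_matrix()
    d=M.T@(np.array([x,y,z])-st["position"]);y0=np.degrees(np.arctan2(M[1,0],M[0,0]))
    print("t",st["time"],"pos",st["position"].round(4),"yaw",y0.round(2),"F",st["ft_force"].round(2),"grip",round(float(st["grip_width"]),3),"tiltz",M[:,2].round(3))
    print("inc",d.round(4),"spin",round(y0-yaw,2),"q",st["joint_positions"].round(2))
E
python3 -c "
from h import *
to(.4345,-.289,.30,-45.5)"
```

```text
t 0.1 pos [ 0.1694 -0.6273  0.4038] yaw 15.12 F [-0.49  0.07  0.28] grip 0.998 tiltz [-0.     0.002 -1.   ]
inc [ 0.3442 -0.2573  0.1042] spin 60.62 q [ 1.32  0.32 -0.07  1.45  0.02  1.37 -0.06]
```

{"name": "step_arm", "arguments": {
  "increments": [
    {"tx": 0.02, "ty": -0.015, "tz": 0, "spin": 3, "claw": 0.7},
    {"tx": 0.05, "ty": -0.037, "tz": 0, "spin": 9, "claw": 0.7},
    {"tx": 0.08, "ty": -0.06, "tz": 0, "spin": 15, "claw": 0.7},
    {"tx": 0.11, "ty": -0.082, "tz": 0, "spin": 21, "claw": 0.7},
    {"tx": 0.14, "ty": -0.105, "tz": 0, "spin": 27, "claw": 0.7},
    {"tx": 0.17, "ty": -0.127, "tz": 0, "spin": 33, "claw": 0.7},
    {"tx": 0.2, "ty": -0.149, "tz": 0, "spin": 39, "claw": 0.7},
    {"tx": 0.22, "ty": -0.164, "tz": 0, "spin": 43, "claw": 0.7}
  ]
}}

```text
time: 0.77
position: [0.3415, -0.4083, 0.4045]
tool_rot: [-3.047, 0.758, -0.0]
ft_force: [0.2, 0.4, 1.2]
grip_width: 0.705
```

```bash
python3 -c "
from h import *
to(.4345,-.289,.30,-45.5)"
```

```text
t 0.7667 pos [ 0.3415 -0.4083  0.4045] yaw -27.95 F [0.22 0.39 1.18] grip 0.705 tiltz [ 0.001  0.001 -1.   ]
inc [ 0.0262 -0.1488  0.1047] spin 17.55 q [ 1.    0.08 -0.19  1.74  0.01  1.33 -1.25]
```

{"name": "step_arm", "arguments": {
  "increments": [
    {"tx": 0.004, "ty": -0.022, "tz": 0.01, "spin": 3, "claw": 0.7},
    {"tx": 0.01, "ty": -0.052, "tz": 0.03, "spin": 7, "claw": 0.7},
    {"tx": 0.015, "ty": -0.082, "tz": 0.05, "spin": 11, "claw": 0.7},
    {"tx": 0.02, "ty": -0.112, "tz": 0.075, "spin": 15, "claw": 0.7},
    {"tx": 0.024, "ty": -0.137, "tz": 0.095, "spin": 17, "claw": 0.7},
    {"tx": 0.026, "ty": -0.149, "tz": 0.105, "spin": 17.5, "claw": 0.7},
    {"tx": 0.026, "ty": -0.149, "tz": 0.105, "spin": 17.5, "claw": 0.7},
    {"tx": 0.026, "ty": -0.149, "tz": 0.105, "spin": 17.5, "claw": 0.7}
  ]
}}

```text
time: 1.43
position: [0.4316, -0.292, 0.2992]
tool_rot: [2.9, -1.209, -0.003]
ft_force: [-0.7, -0.4, 0.8]
grip_width: 0.704
```

```bash
python3 - <<'E'
from h import *
to(.4345,-.289,.1965,-45.5)
im=imaging.get_image("top");im2=imaging.get_image("scene")
a=cv2.resize(im[160:270,310:430],(480,440),interpolation=cv2.INTER_CUBIC)
u=im2[130:230,100:250];u=cv2.resize(u,(660,440),interpolation=cv2.INTER_CUBIC)
cv2.imwrite("pics/g1.png",cv2.resize(np.hstack([a,u]),(800,310)))
E
```

```text
t 1.4333 pos [ 0.4316 -0.292   0.2992] yaw -45.27 F [-0.68 -0.4   0.75] grip 0.704 tiltz [-0.002  0.001 -1.   ]
inc [ 0.     -0.0042  0.1027] spin 0.23 q [ 0.82  0.14 -0.3   1.89  0.05  1.12 -1.86]
```

View pics/g1.png

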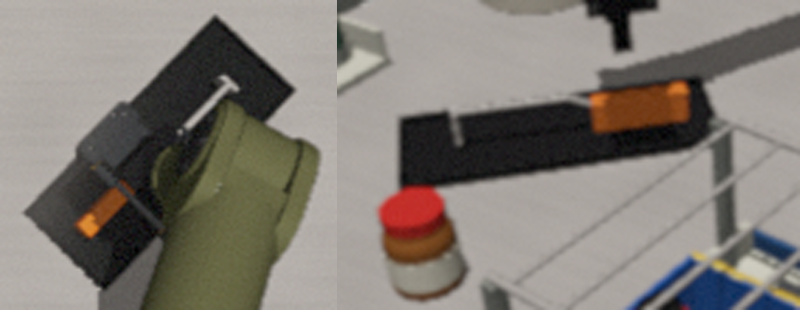

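The gripper hangs over the handle, jaws across it. The hook lies upright in the tray, blade down at scene-crop (457,130). I'm descending to grip it.

{"name": "step_arm", "arguments": {
  "increments": [
    {"tx": 0, "ty": -0.004, "tz": 0.015, "spin": 0, "claw": 0.7},
    {"tx": 0, "ty": -0.004, "tz": 0.04, "spin": 0, "claw": 0.7},
    {"tx": 0, "ty": -0.004, "tz": 0.065, "spin": 0, "claw": 0.7},
    {"tx": 0, "ty": -0.004, "tz": 0.085, "spin": 0, "claw": 0.7},
    {"tx": 0, "ty": -0.004, "tz": 0.096, "spin": 0, "claw": 0.7},
    {"tx": 0, "ty": -0.004, "tz": 0.102, "spin": 0, "claw": 0.7},
    {"tx": 0, "ty": -0.004, "tz": 0.102, "spin": 0, "claw": 0.7},
    {"tx": 0, "ty": -0.004, "tz": 0.102, "spin": 0, "claw": 0.7}
  ]
}}

```text
time: 2.2
position: [0.4349, -0.2903, 0.1988]
tool_rot: [2.897, -1.213, 0.003]
ft_force: [0.0, -0.9, -0.7]
grip_width: 0.699
```

```bash
python3 -c "
from h import *
to(.4345,-.289,.1965,-45.5)"
```

```text
t 2.2 pos [ 0.4349 -0.2903  0.1988] yaw -45.44 F [ 0.03 -0.92 -0.7 ] grip 0.699 tiltz [ 0.001 -0.001 -1.   ]
inc [-0.0012 -0.0007  0.0023] spin 0.06 q [ 0.8   0.27 -0.3   1.97  0.1   0.91 -1.91]
```

{"name": "step_arm", "arguments": {
  "increments": [
    {"tx": -0.001, "ty": -0.001, "tz": 0.002, "spin": 0, "claw": 0.7},
    {"tx": -0.001, "ty": -0.001, "tz": 0.002, "spin": 0, "claw": 0.3},
    {"tx": -0.001, "ty": -0.001, "tz": 0.002, "spin": 0, "claw": 0.0},
    {"tx": -0.001, "ty": -0.001, "tz": 0.002, "spin": 0, "claw": 0.0},
    {"tx": -0.001, "ty": -0.001, "tz": 0.002, "spin": 0, "claw": 0.0},
    {"tx": -0.001, "ty": -0.001, "tz": 0.002, "spin": 0, "claw": 0.0},
    {"tx": -0.001, "ty": -0.001, "tz": 0.002, "spin": 0, "claw": 0.0},
    {"tx": -0.001, "ty": -0.001, "tz": 0.002, "spin": 0, "claw": 0.0}
  ],
  "force": 60
}}

```text
time: 2.87
position: [0.4345, -0.2883, 0.1958]
tool_rot: [2.898, -1.212, -0.0]
ft_force: [-2.0, -1.5, 0.7]
grip_width: 0.255
```

```bash
python3 -c "
from h import *
to(.4345,-.289,.35,-45.5)"
```

```text
t 2.8667 pos [ 0.4345 -0.2883  0.1958] yaw -45.38 F [-1.95 -1.52  0.68] grip 0.255 tiltz [-0. -0. -1.]
inc [ 0.0005  0.0006 -0.1542] spin 0.12 q [ 0.8   0.27 -0.3   1.98  0.1   0.91 -1.91]
```

Gripped: the opening of 0.255 matches the 22 mm handle. I'm lifting straight up.

{"name": "step_arm", "arguments": {
  "increments": [
    {"tx": 0, "ty": 0, "tz": -0.01, "spin": 0, "claw": 0},
    {"tx": 0, "ty": 0, "tz": -0.035, "spin": 0, "claw": 0},
    {"tx": 0, "ty": 0, "tz": -0.065, "spin": 0, "claw": 0},
    {"tx": 0, "ty": 0, "tz": -0.095, "spin": 0, "claw": 0},
    {"tx": 0, "ty": 0, "tz": -0.125, "spin": 0, "claw": 0},
    {"tx": 0, "ty": 0, "tz": -0.155, "spin": 0, "claw": 0},
    {"tx": 0, "ty": 0, "tz": -0.185, "spin": 0, "claw": 0},
    {"tx": 0, "ty": 0, "tz": -0.205, "spin": 0, "claw": 0}
  ]
}}

```text
time: 3.53
position: [0.4347, -0.2878, 0.4044]
tool_rot: [2.898, -1.211, 0.005]
ft_force: [2.0, -0.5, -2.3]
grip_width: 0.247
```

```bash
python3 -c "
from h import *
to(.440,-.051,.40,30)"
```

```text
t 3.5333 pos [ 0.4347 -0.2878  0.4044] yaw -45.37 F [ 1.98 -0.54 -2.29] grip 0.247 tiltz [ 0.003 -0.002 -1.   ]
inc [-0.1648 -0.1701  0.0039] spin -75.37 q [ 0.83  0.06 -0.31  1.76  0.02  1.32 -1.84]
```

{"name": "step_arm", "arguments": {
  "increments": [
    {"tx": -0.006, "ty": -0.006, "tz": 0, "spin": -2.5, "claw": 0},
    {"tx": -0.016, "ty": -0.017, "tz": 0, "spin": -7.5, "claw": 0},
    {"tx": -0.028, "ty": -0.029, "tz": 0, "spin": -13, "claw": 0},
    {"tx": -0.041, "ty": -0.042, "tz": 0, "spin": -19, "claw": 0},
    {"tx": -0.054, "ty": -0.056, "tz": 0, "spin": -25, "claw": 0},
    {"tx": -0.067, "ty": -0.069, "tz": 0, "spin": -31, "claw": 0},
    {"tx": -0.08, "ty": -0.082, "tz": 0, "spin": -37, "claw": 0},
    {"tx": -0.089, "ty": -0.092, "tz": 0, "spin": -41, "claw": 0}
  ]
}}

```text
time: 4.2
position: [0.4373, -0.158, 0.401]
tool_rot: [-3.139, 0.11, 0.001]
ft_force: [0.8, 0.2, -1.6]
grip_width: 0.248
```

```bash
python3 -c "
from h import *
to(.440,-.051,.40,30)"
```

```text
t 4.2 pos [ 0.4373 -0.158   0.401 ] yaw -4.0 F [ 0.85  0.24 -1.62] grip 0.248 tiltz [-0.001  0.    -1.   ]
inc [-0.0047 -0.1069  0.001 ] spin -34.0 q [ 0.73 -0.06 -0.42  1.88 -0.03  1.32 -1.32]
```

{"name": "step_arm", "arguments": {
  "increments": [
    {"tx": 0, "ty": -0.012, "tz": 0, "spin": -4, "claw": 0},
    {"tx": -0.001, "ty": -0.03, "tz": 0, "spin": -10, "claw": 0},
    {"tx": -0.002, "ty": -0.05, "tz": 0, "spin": -16, "claw": 0},
    {"tx": -0.003, "ty": -0.07, "tz": 0, "spin": -22, "claw": 0},
    {"tx": -0.004, "ty": -0.088, "tz": 0, "spin": -28, "claw": 0},
    {"tx": -0.004, "ty": -0.1, "tz": 0, "spin": -32, "claw": 0},
    {"tx": -0.005, "ty": -0.107, "tz": 0, "spin": -34, "claw": 0},
    {"tx": -0.005, "ty": -0.107, "tz": 0, "spin": -34, "claw": 0}
  ]
}}

```text
time: 4.87
position: [0.4405, -0.0512, 0.401]
tool_rot: [3.036, 0.808, -0.0]
ft_force: [0.4, -1.1, -2.5]
grip_width: 0.248
```

```bash
python3 - <<'E'
from h import *
to(.440,-.051,.3065,30)
im=imaging.get_image("top");im2=imaging.get_image("scene")
a=cv2.resize(im[70:260,170:330],(500,594),interpolation=cv2.INTER_CUBIC)
cv2.imwrite("pics/g2.png",np.hstack([a,cv2.resize(im2[130:350,140:251],(300,594),interpolation=cv2.INTER_CUBIC)]))
E
```

```text
t 4.8667 pos [ 0.4405 -0.0512  0.401 ] yaw 29.8 F [ 0.39 -1.09 -2.54] grip 0.248 tiltz [-0. -0. -1.]
inc [-0.0003 -0.0005  0.0945] spin -0.2 q [ 0.61 -0.11 -0.51  1.92 -0.06  1.32 -0.93]
```

View pics/g2.png

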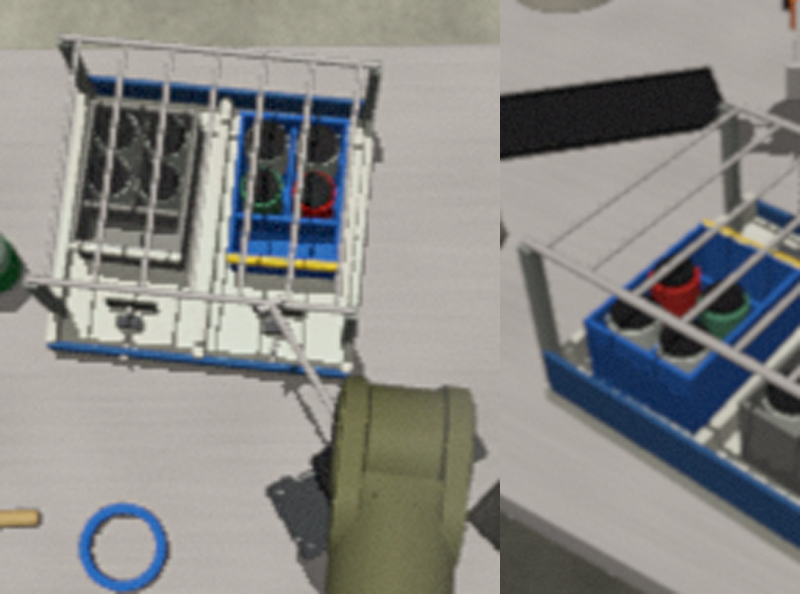

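The blade shows at crop (275,300), close in front of the roof's front wire. I'm checking its actual position against the expected tip.

```bash
python3 - <<'E'
from h import *
g=np.array([.4405,-.0512,.2375]);t=np.radians(29.8);d=np.array([np.cos(t),np.sin(t),0])
tip=g+.191*d+[0,0,.018]
print("exp top of blade",tip,proj("top",tip),"seen",ray("top",170+275/3.125,70+302/3.125,tip[2]))
p=[.7454,.1139,-.1006];
for P in (tip,ray("top",170+275/3.125,70+302/3.125,tip[2])):
    e=P[:2]-p[:2];c,s=np.cos(p[2]),np.sin(p[2]);print("rack",c*e[0]+s*e[1],-s*e[0]+c*e[1])
E
```

```text
exp top of blade [0.6062432  0.04372203 0.2555    ] [256.14854534 167.57465051] seen [0.60909615 0.03810383 0.2555    ]
rack -0.13140523159533166 -0.08379873273984523
rack -0.12800246477601027 -0.08910200565395962
```

{"name": "step_arm", "arguments": {
  "increments": [
    {"tx": -0.008, "ty": 0, "tz": 0, "spin": 0, "claw": 0},
    {"tx": -0.014, "ty": 0, "tz": 0.005, "spin": 0, "claw": 0},
    {"tx": -0.014, "ty": 0, "tz": 0.025, "spin": 0, "claw": 0},
    {"tx": -0.014, "ty": 0, "tz": 0.045, "spin": 0, "claw": 0},
    {"tx": -0.014, "ty": 0, "tz": 0.065, "spin": 0, "claw": 0},
    {"tx": -0.014, "ty": 0, "tz": 0.085, "spin": 0, "claw": 0},
    {"tx": -0.014, "ty": 0, "tz": 0.094, "spin": 0, "claw": 0},
    {"tx": -0.014, "ty": 0, "tz": 0.094, "spin": 0, "claw": 0}
  ]
}}

```text
time: 5.63
position: [0.4271, -0.0608, 0.3044]
tool_rot: [-3.036, -0.8, 0.007]
ft_force: [-0.5, 0.1, -2.9]
grip_width: 0.249
```

```bash
python3 -c "
from h import *
to(.530,.0502,.3065,-5.77)"
```

```text
t 5.6333 pos [ 0.4271 -0.0608  0.3044] yaw 29.51 F [-0.54  0.07 -2.88] grip 0.249 tiltz [-0.005  0.001 -1.   ]
inc [ 0.1442 -0.0459 -0.0025] spin 35.28 q [ 0.61 -0.05 -0.51  2.07 -0.03  1.12 -0.94]
```

{"name": "step_arm", "arguments": {
  "increments": [
    {"tx": 0.007, "ty": -0.002, "tz": -0.002, "spin": 2, "claw": 0},
    {"tx": 0.022, "ty": -0.007, "tz": -0.002, "spin": 5.5, "claw": 0},
    {"tx": 0.04, "ty": -0.013, "tz": -0.002, "spin": 10, "claw": 0},
    {"tx": 0.058, "ty": -0.018, "tz": -0.002, "spin": 14, "claw": 0},
    {"tx": 0.076, "ty": -0.024, "tz": -0.002, "spin": 18.5, "claw": 0},
    {"tx": 0.094, "ty": -0.03, "tz": -0.002, "spin": 23, "claw": 0},
    {"tx": 0.108, "ty": -0.034, "tz": -0.002, "spin": 26.5, "claw": 0},
    {"tx": 0.116, "ty": -0.037, "tz": -0.002, "spin": 28.5, "claw": 0}
  ]
}}

```text
time: 6.3
position: [0.5127, 0.0303, 0.3101]
tool_rot: [-3.141, -0.026, -0.004]
ft_force: [-0.2, 1.0, -1.5]
grip_width: 0.251
```

```bash
python3 -c "
from h import *
to(.530,.0502,.3065,-5.77)"
```

```text
t 6.3 pos [0.5127 0.0303 0.3101] yaw 0.96 F [-0.23  0.96 -1.45] grip 0.251 tiltz [ 0.002  0.001 -1.   ]
inc [ 0.0177 -0.0196  0.0037] spin 6.73 q [ 0.46  0.14 -0.61  1.89  0.09  1.14 -1.74]
```

{"name": "step_arm", "arguments": {
  "increments": [
    {"tx": 0.004, "ty": -0.005, "tz": 0.001, "spin": 1.5, "claw": 0},
    {"tx": 0.009, "ty": -0.01, "tz": 0.002, "spin": 3.5, "claw": 0},
    {"tx": 0.014, "ty": -0.015, "tz": 0.003, "spin": 5.5, "claw": 0},
    {"tx": 0.018, "ty": -0.02, "tz": 0.003, "spin": 6.7, "claw": 0},
    {"tx": 0.018, "ty": -0.02, "tz": 0.003, "spin": 6.7, "claw": 0},
    {"tx": 0.018, "ty": -0.02, "tz": 0.003, "spin": 6.7, "claw": 0}
  ]
}}

```text
time: 6.8
position: [0.5291, 0.0495, 0.3065]
tool_rot: [3.138, -0.153, 0.001]
ft_force: [0.6, 0.1, -1.7]
grip_width: 0.247
```

```bash
python3 - <<'E'
from h import *
to(.530,.0502,.256,-5.77)
im=imaging.get_image("top");im2=imaging.get_image("scene")
a=cv2.resize(im[80:210,180:300],(500,542),interpolation=cv2.INTER_CUBIC)
b=cv2.resize(im2[190:290,170:225],(298,542),interpolation=cv2.INTER_CUBIC)
cv2.imwrite("pics/g3.png",np.hstack([a,b]))
E
```

```text
t 6.8 pos [0.5291 0.0495 0.3065] yaw -5.57 F [ 0.6   0.06 -1.67] grip 0.247 tiltz [ 0.001 -0.    -1.   ]
inc [ 0.0008 -0.0008  0.0505] spin 0.2 q [ 0.42  0.19 -0.61  1.85  0.12  1.14 -1.91]
```

View pics/g3.png

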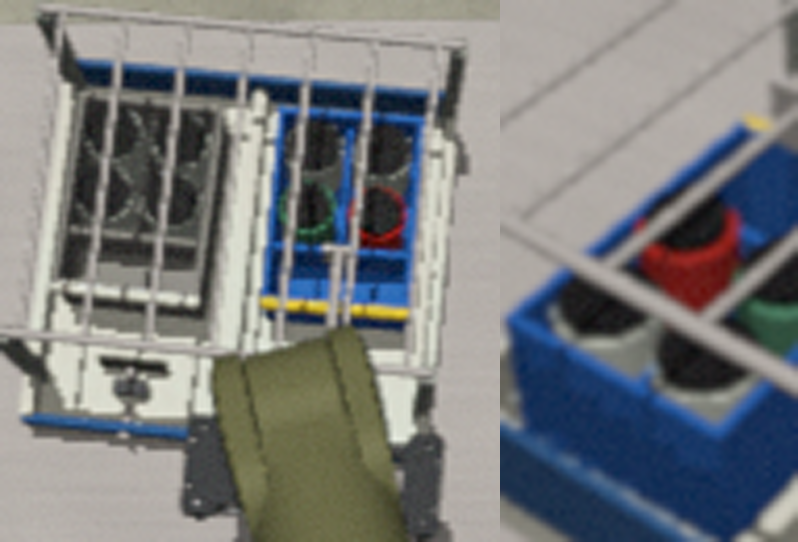

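The blade shows at crop (337,248), centred over the tote's pocket but raised by parallax; the lip is at about (337,308). I'm checking the numbers.

```bash
python3 - <<'E'
from h import *
p=[.7454,.1139,-.1006];c,s=np.cos(p[2]),np.sin(p[2])
for n,x,y,z in (("blade",337,248,.165),("lip",337,308,.095),("part",337,252,.08)):
    P=ray("top",180+x/4.1667,80+y/4.1667,z);e=P[:2]-p[:2];print(n,P.round(4),"rack",round(c*e[0]+s*e[1],4),round(-s*e[0]+c*e[1],4))
E
```

```text
blade [0.7194 0.0299 0.165 ] rack -0.0174 -0.0862
lip [0.6876 0.0307 0.095 ] rack -0.0492 -0.0885
part [0.7399 0.0307 0.08  ] rack 0.0029 -0.0833
```

The blade is in the middle of the pocket with about 20 mm of clearance each way, so I'm lowering it.

{"name": "step_arm", "arguments": {
  "increments": [
    {"tx": 0, "ty": 0, "tz": 0.006, "spin": 0, "claw": 0},
    {"tx": 0, "ty": 0, "tz": 0.015, "spin": 0, "claw": 0},
    {"tx": 0, "ty": 0, "tz": 0.025, "spin": 0, "claw": 0},
    {"tx": 0, "ty": 0, "tz": 0.035, "spin": 0, "claw": 0},
    {"tx": 0, "ty": 0, "tz": 0.044, "spin": 0, "claw": 0},
    {"tx": 0, "ty": 0, "tz": 0.05, "spin": 0, "claw": 0},
    {"tx": 0, "ty": 0, "tz": 0.05, "spin": 0, "claw": 0},
    {"tx": 0, "ty": 0, "tz": 0.05, "spin": 0, "claw": 0}
  ]
}}

```text
time: 7.57
position: [0.5287, 0.0499, 0.2552]
tool_rot: [-3.138, 0.153, 0.002]
ft_force: [0.5, -0.1, -2.1]
grip_width: 0.25
```

{"name": "step_arm", "arguments": {
  "increments": [
    {"tx": 0, "ty": 0, "tz": 0, "spin": 0, "claw": 0},
    {"tx": 0, "ty": 0, "tz": 0, "spin": 0, "claw": 0},
    {"tx": 0, "ty": 0, "tz": 0, "spin": 0, "claw": 0}
  ]
}}

```text
time: 7.82
position: [0.5291, 0.0499, 0.2563]
tool_rot: [3.138, -0.153, 0.002]
ft_force: [0.3, 0.6, -2.5]
grip_width: 0.248
```

```bash
cat >> h.py <<'E'
def pull(g0=(.5291,.0495)):
    s=get_state();c,sn=np.cos(-.1006),np.sin(-.1006);d=s["position"][:2]-g0
    f=s["ft_force"]
    print("t %.2f back %.1f mm side %.1f z %.4f  Fx_rack %.2f Fy %.2f Fz %.2f tq %s"%(s["time"],-1e3*(c*d[0]+sn*d[1]),1e3*(-sn*d[0]+c*d[1]),s["position"][2],c*f[0]+sn*f[1],-sn*f[0]+c*f[1],f[2],s["torque"].round(2)))
E
python3 -c "
from h import *
to(.530,.0502,.256,-5.77);pull()"
```

```text
t 7.8167 pos [0.5291 0.0499 0.2563] yaw -5.59 F [ 0.33  0.57 -2.53] grip 0.248 tiltz [ 0.001 -0.    -1.   ]
inc [ 0.0009 -0.0004  0.0003] spin 0.18 q [ 0.4   0.25 -0.6   1.9   0.16  1.04 -1.94]
t 7.82 back 0.1 mm side 0.4 z 0.2563  Fx_rack 0.27 Fy 0.60 Fz -2.53 tq [ 0.01  0.   -0.  ]
```

{"name": "step_arm", "arguments": {
  "increments": [
    {"tx": -0.002, "ty": 0, "tz": 0, "spin": 0, "claw": 0},
    {"tx": -0.005, "ty": 0, "tz": 0, "spin": 0, "claw": 0},
    {"tx": -0.008, "ty": 0, "tz": 0, "spin": 0, "claw": 0},
    {"tx": -0.011, "ty": 0, "tz": 0, "spin": 0, "claw": 0},
    {"tx": -0.014, "ty": 0, "tz": 0, "spin": 0, "claw": 0},
    {"tx": -0.016, "ty": 0, "tz": 0, "spin": 0, "claw": 0},
    {"tx": -0.018, "ty": 0, "tz": 0, "spin": 0, "claw": 0},
    {"tx": -0.02, "ty": 0, "tz": 0, "spin": 0, "claw": 0}
  ]
}}

```text
time: 8.48
position: [0.5087, 0.0518, 0.2558]
tool_rot: [3.138, -0.153, 0.0]
ft_force: [0.7, 0.1, -2.7]
grip_width: 0.244
```

{"name": "step_arm", "arguments": {
  "increments": [
    {"tx": -0.001, "ty": 0, "tz": 0, "spin": 0, "claw": 0},
    {"tx": -0.002, "ty": 0, "tz": 0, "spin": 0, "claw": 0},
    {"tx": -0.003, "ty": 0, "tz": 0, "spin": 0, "claw": 0},
    {"tx": -0.004, "ty": 0, "tz": 0, "spin": 0, "claw": 0},
    {"tx": -0.005, "ty": 0, "tz": 0, "spin": 0, "claw": 0},
    {"tx": -0.006, "ty": 0, "tz": 0, "spin": 0, "claw": 0},
    {"tx": -0.007, "ty": 0, "tz": 0, "spin": 0, "claw": 0},
    {"tx": -0.008, "ty": 0, "tz": 0, "spin": 0, "claw": 0}
  ]
}}

```text
time: 9.15
position: [0.5011, 0.0527, 0.2559]
tool_rot: [-3.138, 0.153, -0.001]
ft_force: [3.1, 0.6, -3.8]
grip_width: 0.248
```

```bash
python3 -c "
from h import *
pull()"
```

```text
t 9.15 back 28.2 mm side 0.3 z 0.2559  Fx_rack 2.99 Fy 0.93 Fz -3.79 tq [ 0.04 -0.65  0.14]
```

{"name": "step_arm", "arguments": {
  "increments": [
    {"tx": -0.001, "ty": 0, "tz": 0, "spin": 0, "claw": 0},
    {"tx": -0.002, "ty": 0, "tz": 0, "spin": 0, "claw": 0},
    {"tx": -0.003, "ty": 0, "tz": 0, "spin": 0, "claw": 0},
    {"tx": -0.004, "ty": 0, "tz": 0, "spin": 0, "claw": 0},
    {"tx": -0.005, "ty": 0, "tz": 0, "spin": 0, "claw": 0},
    {"tx": -0.006, "ty": 0, "tz": 0, "spin": 0, "claw": 0},
    {"tx": -0.007, "ty": 0, "tz": 0, "spin": 0, "claw": 0},
    {"tx": -0.008, "ty": 0, "tz": 0, "spin": 0, "claw": 0}
  ]
}}

```text
time: 9.82
position: [0.4929, 0.0534, 0.2558]
tool_rot: [3.138, -0.153, 0.0]
ft_force: [3.8, 0.5, -2.9]
grip_width: 0.248
```

```bash
python3 -c "
from h import *
pull()"
```

```text
t 9.82 back 36.4 mm side 0.2 z 0.2558  Fx_rack 3.74 Fy 0.90 Fz -2.86 tq [-0.04 -0.66  0.01]
```

The tote slides at about 3–3.5 N of drag. I'm pulling on to about 52 mm, short of the earliest possible stop.

{"name": "step_arm", "arguments": {
  "increments": [
    {"tx": -0.001, "ty": 0, "tz": 0, "spin": 0, "claw": 0},
    {"tx": -0.002, "ty": 0, "tz": 0, "spin": 0, "claw": 0},
    {"tx": -0.003, "ty": 0, "tz": 0, "spin": 0, "claw": 0},
    {"tx": -0.004, "ty": 0, "tz": 0, "spin": 0, "claw": 0},
    {"tx": -0.005, "ty": 0, "tz": 0, "spin": 0, "claw": 0},
    {"tx": -0.006, "ty": 0, "tz": 0, "spin": 0, "claw": 0},
    {"tx": -0.007, "ty": 0, "tz": 0, "spin": 0, "claw": 0},
    {"tx": -0.008, "ty": 0, "tz": 0, "spin": 0, "claw": 0}
  ]
}}

```text
time: 10.48
position: [0.4849, 0.0541, 0.2557]
tool_rot: [3.138, -0.153, -0.0]
ft_force: [4.2, -0.1, -2.6]
grip_width: 0.247
```

{"name": "step_arm", "arguments": {
  "increments": [
    {"tx": -0.001, "ty": 0, "tz": 0, "spin": 0, "claw": 0},
    {"tx": -0.002, "ty": 0, "tz": 0, "spin": 0, "claw": 0},
    {"tx": -0.003, "ty": 0, "tz": 0, "spin": 0, "claw": 0},
    {"tx": -0.004, "ty": 0, "tz": 0, "spin": 0, "claw": 0},
    {"tx": -0.005, "ty": 0, "tz": 0, "spin": 0, "claw": 0},
    {"tx": -0.006, "ty": 0, "tz": 0, "spin": 0, "claw": 0},
    {"tx": -0.007, "ty": 0, "tz": 0, "spin": 0, "claw": 0},
    {"tx": -0.008, "ty": 0, "tz": 0, "spin": 0, "claw": 0}
  ]
}}

```text
time: 11.15
position: [0.4769, 0.055, 0.2557]
tool_rot: [3.138, -0.153, -0.0]
ft_force: [2.6, -0.8, -2.9]
grip_width: 0.247
```

```bash
python3 - <<'E'
from h import *
pull()
im=imaging.get_image("top");im2=imaging.get_image("scene")
a=cv2.resize(im[80:210,180:300],(500,542),interpolation=cv2.INTER_CUBIC)
b=cv2.resize(im2[190:290,170:225],(298,542),interpolation=cv2.INTER_CUBIC)
cv2.imwrite("pics/g4.png",np.hstack([a,b]))
E
```

```text
t 11.15 back 52.5 mm side 0.2 z 0.2557  Fx_rack 2.66 Fy -0.57 Fz -2.89 tq [-0.16 -0.71  0.  ]
```

View pics/g4.png

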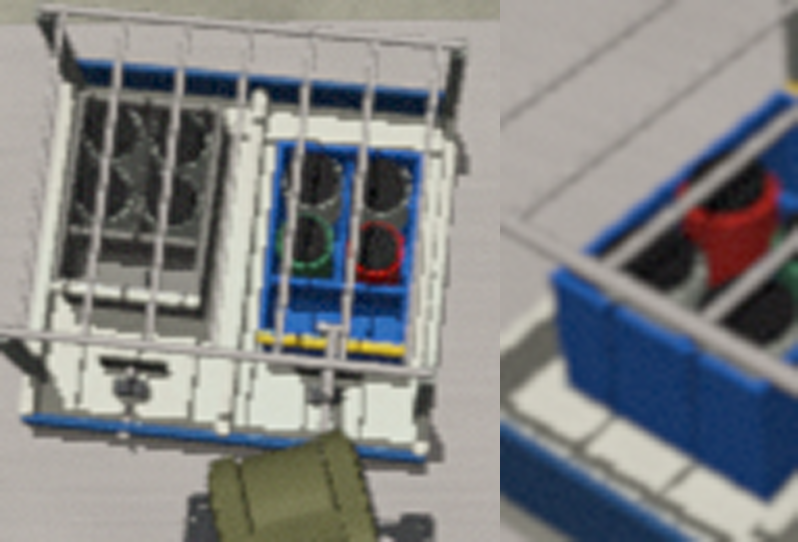

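The tote is square, its cans upright, and the lip at crop (333,345) is still short of the pad. From here I go in small steps, reading force and moment each time.

{"name": "step_arm", "arguments": {
  "increments": [
    {"tx": -0.0005, "ty": 0, "tz": 0, "spin": 0, "claw": 0},
    {"tx": -0.001, "ty": 0, "tz": 0, "spin": 0, "claw": 0},
    {"tx": -0.0015, "ty": 0, "tz": 0, "spin": 0, "claw": 0},
    {"tx": -0.002, "ty": 0, "tz": 0, "spin": 0, "claw": 0},
    {"tx": -0.0025, "ty": 0, "tz": 0, "spin": 0, "claw": 0},
    {"tx": -0.003, "ty": 0, "tz": 0, "spin": 0, "claw": 0},
    {"tx": -0.0035, "ty": 0, "tz": 0, "spin": 0, "claw": 0},
    {"tx": -0.004, "ty": 0, "tz": 0, "spin": 0, "claw": 0}
  ]
}}

```text
time: 11.92
position: [0.473, 0.0553, 0.2557]
tool_rot: [3.138, -0.153, 0.0]
ft_force: [3.1, -0.4, -3.2]
grip_width: 0.248
```

```bash
python3 -c "
from h import *
pull()"
```

```text
t 11.92 back 56.4 mm side 0.2 z 0.2557  Fx_rack 3.14 Fy -0.10 Fz -3.16 tq [-0.03 -0.7  -0.01]
```

{"name": "step_arm", "arguments": {
  "increments": [
    {"tx": -0.0005, "ty": 0, "tz": 0, "spin": 0, "claw": 0},
    {"tx": -0.001, "ty": 0, "tz": 0, "spin": 0, "claw": 0},
    {"tx": -0.0015, "ty": 0, "tz": 0, "spin": 0, "claw": 0},
    {"tx": -0.002, "ty": 0, "tz": 0, "spin": 0, "claw": 0},
    {"tx": -0.0025, "ty": 0, "tz": 0, "spin": 0, "claw": 0},
    {"tx": -0.003, "ty": 0, "tz": 0, "spin": 0, "claw": 0}
  ]
}}

```text
time: 12.42
position: [0.47, 0.0556, 0.2557]
tool_rot: [3.138, -0.153, 0.0]
ft_force: [3.5, -0.5, -1.6]
grip_width: 0.248
```

```bash
python3 -c "
from h import *
pull()"
```

```text
t 12.42 back 59.4 mm side 0.2 z 0.2557  Fx_rack 3.49 Fy -0.11 Fz -1.61 tq [-0.07 -0.76  0.05]
```

Still only drag. I continue in 2 mm steps.

{"name": "step_arm", "arguments": {
  "increments": [
    {"tx": -0.0005, "ty": 0, "tz": 0, "spin": 0, "claw": 0},
    {"tx": -0.001, "ty": 0, "tz": 0, "spin": 0, "claw": 0},
    {"tx": -0.0015, "ty": 0, "tz": 0, "spin": 0, "claw": 0},
    {"tx": -0.002, "ty": 0, "tz": 0, "spin": 0, "claw": 0},
    {"tx": -0.002, "ty": 0, "tz": 0, "spin": 0, "claw": 0}
  ]
}}

```text
time: 12.83
position: [0.4679, 0.0559, 0.2557]
tool_rot: [3.138, -0.153, -0.0]
ft_force: [2.6, -0.6, -2.4]
grip_width: 0.246
```

```bash
python3 -c "
from h import *
pull()"
```

```text
t 12.83 back 61.5 mm side 0.2 z 0.2557  Fx_rack 2.61 Fy -0.39 Fz -2.36 tq [-0.01 -0.69 -0.03]
```

{"name": "step_arm", "arguments": {
  "increments": [
    {"tx": -0.0005, "ty": 0, "tz": 0, "spin": 0, "claw": 0},
    {"tx": -0.001, "ty": 0, "tz": 0, "spin": 0, "claw": 0},
    {"tx": -0.0015, "ty": 0, "tz": 0, "spin": 0, "claw": 0},
    {"tx": -0.002, "ty": 0, "tz": 0, "spin": 0, "claw": 0},
    {"tx": -0.002, "ty": 0, "tz": 0, "spin": 0, "claw": 0}
  ]
}}

```text
time: 13.25
position: [0.4663, 0.056, 0.2559]
tool_rot: [-3.138, 0.153, -0.002]
ft_force: [5.2, -1.1, -2.9]
grip_width: 0.248
```

```bash
python3 -c "
from h import *
pull()"
```

```text
t 13.25 back 63.1 mm side 0.2 z 0.2559  Fx_rack 5.32 Fy -0.52 Fz -2.91 tq [-0.05 -0.96 -0.01]
```

The force rose to 5.3 N and the moment to 0.96, so the tote has touched the stop. I'm pressing on in finer steps.

{"name": "step_arm", "arguments": {
  "increments": [
    {"tx": -0.0005, "ty": 0, "tz": 0, "spin": 0, "claw": 0},
    {"tx": -0.001, "ty": 0, "tz": 0, "spin": 0, "claw": 0},
    {"tx": -0.0015, "ty": 0, "tz": 0, "spin": 0, "claw": 0},
    {"tx": -0.0015, "ty": 0, "tz": 0, "spin": 0, "claw": 0},
    {"tx": -0.0015, "ty": 0, "tz": 0, "spin": 0, "claw": 0}
  ]
}}

```text
time: 13.67
position: [0.4652, 0.0561, 0.256]
tool_rot: [-3.138, 0.153, -0.003]
ft_force: [7.3, 0.1, -5.2]
grip_width: 0.246
```

```bash
python3 -c "
from h import *
pull()"
```

```text
t 13.67 back 64.3 mm side 0.1 z 0.2560  Fx_rack 7.26 Fy 0.84 Fz -5.16 tq [-0.01 -1.14  0.02]
```

{"name": "step_arm", "arguments": {
  "increments": [
    {"tx": -0.0005, "ty": 0, "tz": 0, "spin": 0, "claw": 0},
    {"tx": -0.001, "ty": 0, "tz": 0, "spin": 0, "claw": 0},
    {"tx": -0.0015, "ty": 0, "tz": 0, "spin": 0, "claw": 0},
    {"tx": -0.0015, "ty": 0, "tz": 0, "spin": 0, "claw": 0},
    {"tx": -0.0015, "ty": 0, "tz": 0, "spin": 0, "claw": 0}
  ]
}}

```text
time: 14.08
position: [0.464, 0.0562, 0.2562]
tool_rot: [-3.137, 0.153, -0.005]
ft_force: [8.0, -0.2, -4.0]
grip_width: 0.245
```

```bash
python3 -c "
from h import *
pull()"
```

```text
t 14.08 back 65.4 mm side 0.1 z 0.2562  Fx_rack 7.96 Fy 0.58 Fz -3.96 tq [-0.09 -1.4  -0.06]
```

{"name": "step_arm", "arguments": {
  "increments": [
    {"tx": -0.0005, "ty": 0, "tz": 0, "spin": 0, "claw": 0},
    {"tx": -0.001, "ty": 0, "tz": 0, "spin": 0, "claw": 0},
    {"tx": -0.001, "ty": 0, "tz": 0, "spin": 0, "claw": 0},
    {"tx": -0.001, "ty": 0, "tz": 0, "spin": 0, "claw": 0},
    {"tx": -0.001, "ty": 0, "tz": 0, "spin": 0, "claw": 0},
    {"tx": -0.001, "ty": 0, "tz": 0, "spin": 0, "claw": 0}
  ]
}}

```text
time: 14.58
position: [0.4633, 0.0563, 0.2563]
tool_rot: [-3.137, 0.154, -0.006]
ft_force: [8.8, -0.3, -4.4]
grip_width: 0.248
```

```bash
python3 -c "
from h import *
pull()"
```

```text
t 14.58 back 66.1 mm side 0.1 z 0.2563  Fx_rack 8.79 Fy 0.61 Fz -4.39 tq [-0.08 -1.47  0.02]
```

Now about 8.8 N in total, so roughly 5.3 N on the pad over the drag: firm. I'm easing forward to the middle of the pocket, then lifting out.

{"name": "step_arm", "arguments": {
  "increments": [
    {"tx": 0.001, "ty": 0, "tz": 0, "spin": 0, "claw": 0},
    {"tx": 0.002, "ty": 0, "tz": 0, "spin": 0, "claw": 0},
    {"tx": 0.004, "ty": 0, "tz": 0, "spin": 0, "claw": 0},
    {"tx": 0.007, "ty": 0, "tz": 0, "spin": 0, "claw": 0},
    {"tx": 0.011, "ty": 0, "tz": 0, "spin": 0, "claw": 0},
    {"tx": 0.015, "ty": 0, "tz": 0, "spin": 0, "claw": 0},
    {"tx": 0.018, "ty": 0, "tz": 0, "spin": 0, "claw": 0},
    {"tx": 0.018, "ty": 0, "tz": 0, "spin": 0, "claw": 0}
  ]
}}

```text
time: 15.25
position: [0.4805, 0.0546, 0.2556]
tool_rot: [-3.138, 0.153, 0.001]
ft_force: [0.4, -0.1, -2.3]
grip_width: 0.248
```

```bash
python3 -c "
from h import *
pull()"
```

```text
t 15.25 back 48.9 mm side 0.1 z 0.2556  Fx_rack 0.38 Fy -0.06 Fz -2.33 tq [0.04 0.05 0.  ]
```

{"name": "step_arm", "arguments": {
  "increments": [
    {"tx": 0, "ty": 0, "tz": -0.004, "spin": 0, "claw": 0},
    {"tx": 0, "ty": 0, "tz": -0.012, "spin": 0, "claw": 0},
    {"tx": 0, "ty": 0, "tz": -0.022, "spin": 0, "claw": 0},
    {"tx": 0, "ty": 0, "tz": -0.032, "spin": 0, "claw": 0},
    {"tx": 0, "ty": 0, "tz": -0.042, "spin": 0, "claw": 0},
    {"tx": 0, "ty": 0, "tz": -0.05, "spin": 0, "claw": 0},
    {"tx": 0, "ty": 0, "tz": -0.05, "spin": 0, "claw": 0},
    {"tx": 0, "ty": 0, "tz": -0.05, "spin": 0, "claw": 0}
  ]
}}

```text
time: 15.92
position: [0.4802, 0.0547, 0.3065]
tool_rot: [3.137, -0.153, 0.003]
ft_force: [0.4, 0.1, -1.6]
grip_width: 0.246
```

```bash
python3 - <<'E'
from h import *
pull();to(.4271,-.0608,.3065,29.5)
im=imaging.get_image("top");im2=imaging.get_image("scene")
a=cv2.resize(im[80:210,180:300],(500,542),interpolation=cv2.INTER_CUBIC)
b=cv2.resize(im2[190:290,170:225],(298,542),interpolation=cv2.INTER_CUBIC)
cv2.imwrite("pics/g5.png",np.hstack([a,b]))
E
```

```text
t 15.92 back 49.2 mm side 0.2 z 0.3065  Fx_rack 0.36 Fy 0.13 Fz -1.59 tq [ 0.02  0.08 -0.02]
t 15.9167 pos [0.4802 0.0547 0.3065] yaw -5.59 F [ 0.37  0.09 -1.59] grip 0.246 tiltz [ 0.002 -0.    -1.   ]
inc [-0.0416  0.1201 -0.    ] spin -35.09 q [ 0.44  0.08 -0.63  1.96  0.05  1.12 -1.88]
```

View pics/g5.png

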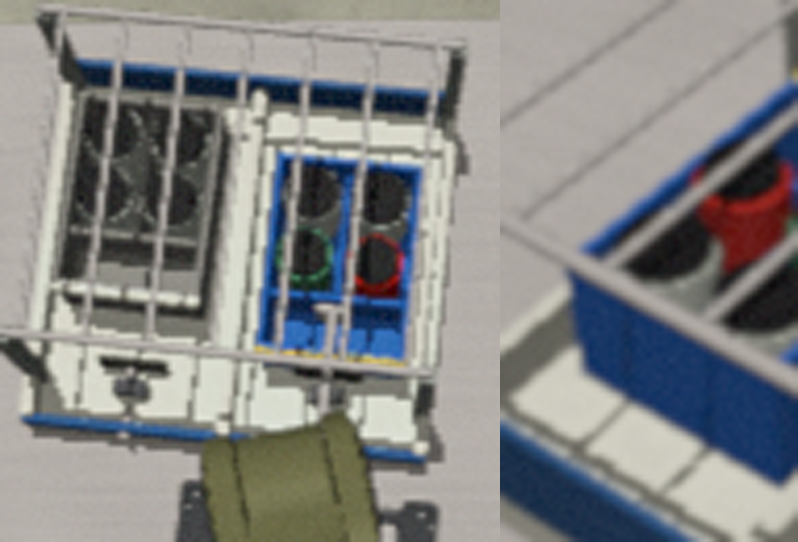

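The hook is clear of the tote, which sits square near the pad with its cans upright (blade at crop (330,312), lip at (330,358)). I'm backing out along the way I came in.

{"name": "step_arm", "arguments": {
  "increments": [
    {"tx": -0.004, "ty": 0.01, "tz": 0, "spin": -3, "claw": 0},
    {"tx": -0.009, "ty": 0.026, "tz": 0, "spin": -7.5, "claw": 0},
    {"tx": -0.015, "ty": 0.044, "tz": 0, "spin": -13, "claw": 0},
    {"tx": -0.021, "ty": 0.062, "tz": 0, "spin": -18, "claw": 0},
    {"tx": -0.028, "ty": 0.08, "tz": 0, "spin": -23.5, "claw": 0},
    {"tx": -0.034, "ty": 0.098, "tz": 0, "spin": -29, "claw": 0},
    {"tx": -0.039, "ty": 0.112, "tz": 0, "spin": -33, "claw": 0},
    {"tx": -0.042, "ty": 0.12, "tz": 0, "spin": -35, "claw": 0}
  ]
}}

```text
time: 16.68
position: [0.4254, -0.0625, 0.3049]
tool_rot: [-3.038, -0.799, 0.003]
ft_force: [-0.6, -0.0, -2.8]
grip_width: 0.249
```

{"name": "step_arm", "arguments": {
  "increments": [
    {"tx": 0, "ty": 0, "tz": 0, "spin": 0, "claw": 0},
    {"tx": 0, "ty": 0, "tz": -0.01, "spin": 0, "claw": 0},
    {"tx": 0, "ty": 0, "tz": -0.03, "spin": 0, "claw": 0},
    {"tx": 0, "ty": 0, "tz": -0.05, "spin": 0, "claw": 0},
    {"tx": 0, "ty": 0, "tz": -0.07, "spin": 0, "claw": 0},
    {"tx": 0, "ty": 0, "tz": -0.085, "spin": 0, "claw": 0},
    {"tx": 0, "ty": 0, "tz": -0.095, "spin": 0, "claw": 0},
    {"tx": 0, "ty": 0, "tz": -0.095, "spin": 0, "claw": 0}
  ]
}}

```text
time: 17.35
position: [0.4275, -0.0598, 0.4032]
tool_rot: [3.036, 0.798, 0.006]
ft_force: [-0.3, -0.7, -1.9]
grip_width: 0.251
```

```bash
python3 -c "
from h import *
to(.4345,-.2883,.40,-45.4)"
```

```text
t 17.35 pos [ 0.4275 -0.0598  0.4032] yaw 29.47 F [-0.34 -0.67 -1.94] grip 0.251 tiltz [ 0.004 -0.001 -1.   ]
inc [-0.1063  0.2024  0.0035] spin 74.87 q [ 0.61 -0.14 -0.48  1.94 -0.07  1.32 -0.91]
```

{"name": "step_arm", "arguments": {
  "increments": [
    {"tx": -0.004, "ty": 0.007, "tz": 0, "spin": 2.5, "claw": 0},
    {"tx": -0.011, "ty": 0.02, "tz": 0, "spin": 7.5, "claw": 0},
    {"tx": -0.019, "ty": 0.036, "tz": 0, "spin": 13.5, "claw": 0},
    {"tx": -0.028, "ty": 0.053, "tz": 0, "spin": 19.5, "claw": 0},
    {"tx": -0.036, "ty": 0.069, "tz": 0, "spin": 25.5, "claw": 0},
    {"tx": -0.045, "ty": 0.085, "tz": 0, "spin": 31.5, "claw": 0},
    {"tx": -0.053, "ty": 0.101, "tz": 0, "spin": 37.5, "claw": 0},
    {"tx": -0.059, "ty": 0.112, "tz": 0, "spin": 41.5, "claw": 0}
  ]
}}

```text
time: 18.02
position: [0.43, -0.1886, 0.3995]
tool_rot: [-3.123, 0.341, 0.003]
ft_force: [-0.6, 0.4, -2.9]
grip_width: 0.247
```

```bash
python3 -c "
from h import *
to(.4345,-.2883,.40,-45.4)"
```

```text
t 18.0167 pos [ 0.43   -0.1886  0.3995] yaw -12.45 F [-0.65  0.36 -2.88] grip 0.247 tiltz [-0.002  0.001 -1.   ]
inc [ 0.0259  0.0964 -0.0006] spin 32.95 q [ 0.75 -0.05 -0.38  1.87 -0.02  1.31 -1.41]
```

{"name": "step_arm", "arguments": {
  "increments": [
    {"tx": 0.003, "ty": 0.012, "tz": 0, "spin": 4, "claw": 0},
    {"tx": 0.008, "ty": 0.029, "tz": 0, "spin": 10, "claw": 0},
    {"tx": 0.013, "ty": 0.047, "tz": 0, "spin": 16, "claw": 0},
    {"tx": 0.018, "ty": 0.065, "tz": 0, "spin": 22, "claw": 0},
    {"tx": 0.022, "ty": 0.082, "tz": 0, "spin": 28, "claw": 0},
    {"tx": 0.025, "ty": 0.092, "tz": 0, "spin": 31.5, "claw": 0},
    {"tx": 0.026, "ty": 0.096, "tz": 0, "spin": 33, "claw": 0},
    {"tx": 0.026, "ty": 0.096, "tz": 0, "spin": 33, "claw": 0}
  ]
}}

```text
time: 18.68
position: [0.4354, -0.2871, 0.3995]
tool_rot: [-2.9, 1.206, 0.003]
ft_force: [0.2, -0.4, -2.1]
grip_width: 0.246
```

```bash
python3 -c "
from h import *
to(.4345,-.2883,.21,-45.4)"
```

```text
t 18.6833 pos [ 0.4354 -0.2871  0.3995] yaw -45.15 F [ 0.16 -0.43 -2.07] grip 0.246 tiltz [-0.002  0.001 -1.   ]
inc [0.0007 0.0015 0.1895] spin 0.25 q [ 0.82  0.07 -0.3   1.76  0.02  1.32 -1.84]
```

{"name": "step_arm", "arguments": {
  "increments": [
    {"tx": 0.001, "ty": 0.001, "tz": 0.01, "spin": 0, "claw": 0},
    {"tx": 0.001, "ty": 0.001, "tz": 0.035, "spin": 0, "claw": 0},
    {"tx": 0.001, "ty": 0.001, "tz": 0.065, "spin": 0, "claw": 0},
    {"tx": 0.001, "ty": 0.001, "tz": 0.1, "spin": 0, "claw": 0},
    {"tx": 0.001, "ty": 0.001, "tz": 0.135, "spin": 0, "claw": 0},
    {"tx": 0.001, "ty": 0.001, "tz": 0.165, "spin": 0, "claw": 0},
    {"tx": 0.001, "ty": 0.001, "tz": 0.185, "spin": 0, "claw": 0},
    {"tx": 0.001, "ty": 0.001, "tz": 0.19, "spin": 0, "claw": 0}
  ]
}}

```text
time: 19.35
position: [0.4337, -0.2854, 0.2062]
tool_rot: [-2.901, 1.199, 0.013]
ft_force: [-0.3, 0.3, -1.6]
grip_width: 0.247
```

```bash
python3 -c "
from h import *
to(.4345,-.2883,.1962,-45.4)"
```

```text
t 19.35 pos [ 0.4337 -0.2854  0.2062] yaw -44.92 F [-0.3   0.28 -1.64] grip 0.247 tiltz [-0.007  0.005 -1.   ]
inc [0.0027 0.0015 0.0099] spin 0.48 q [ 0.8   0.26 -0.3   1.97  0.09  0.93 -1.9 ]
```

{"name": "step_arm", "arguments": {
  "increments": [
    {"tx": 0, "ty": 0, "tz": 0, "spin": 0, "claw": 0},
    {"tx": 0, "ty": 0, "tz": 0.003, "spin": 0, "claw": 0},
    {"tx": 0, "ty": 0, "tz": 0.006, "spin": 0, "claw": 0},
    {"tx": 0, "ty": 0, "tz": 0.009, "spin": 0, "claw": 0},
    {"tx": 0, "ty": 0, "tz": 0.012, "spin": 0, "claw": 0},
    {"tx": 0, "ty": 0, "tz": 0.012, "spin": 0, "claw": 0},
    {"tx": 0, "ty": 0, "tz": 0.012, "spin": 0, "claw": 0}
  ]
}}

```text
time: 19.93
position: [0.4355, -0.288, 0.199]
tool_rot: [2.901, -1.204, 0.0]
ft_force: [-0.7, 0.3, -2.6]
grip_width: 0.249
```

```bash
python3 -c "
from h import *
to(.4345,-.2883,.1962,-45.4)"
```

```text
t 19.9333 pos [ 0.4355 -0.288   0.199 ] yaw -45.09 F [-0.69  0.31 -2.59] grip 0.249 tiltz [ 0. -0. -1.]
inc [-0.0005  0.0009  0.0028] spin 0.31 q [ 0.8   0.27 -0.3   1.97  0.1   0.91 -1.9 ]
```

{"name": "step_arm", "arguments": {
  "increments": [
    {"tx": 0, "ty": 0, "tz": 0.001, "spin": 0, "claw": 0},
    {"tx": 0, "ty": 0, "tz": 0.002, "spin": 0, "claw": 0},
    {"tx": 0, "ty": 0, "tz": 0.003, "spin": 0, "claw": 0},
    {"tx": 0, "ty": 0, "tz": 0.003, "spin": 0, "claw": 0},
    {"tx": 0, "ty": 0, "tz": 0.003, "spin": 0, "claw": 0}
  ]
}}

```text
time: 20.35
position: [0.4356, -0.288, 0.1958]
tool_rot: [2.901, -1.204, 0.0]
ft_force: [-1.1, -0.1, -2.1]
grip_width: 0.248
```

```bash
python3 -c "
from h import *
to(.4345,-.2883,.1962,-45.4)"
```

```text
t 20.35 pos [ 0.4356 -0.288   0.1958] yaw -45.08 F [-1.15 -0.07 -2.09] grip 0.248 tiltz [ 0. -0. -1.]
inc [-0.0006  0.0009 -0.0004] spin 0.32 q [ 0.8   0.28 -0.3   1.97  0.1   0.91 -1.91]
```

{"name": "step_arm", "arguments": {
  "increments": [
    {"tx": 0, "ty": 0, "tz": 0.0005, "spin": 0, "claw": 0},
    {"tx": 0, "ty": 0, "tz": 0.001, "spin": 0, "claw": 0},
    {"tx": 0, "ty": 0, "tz": 0.001, "spin": 0, "claw": 0},
    {"tx": 0, "ty": 0, "tz": 0.001, "spin": 0, "claw": 0}
  ]
}}

```text
time: 20.68
position: [0.4356, -0.288, 0.1958]
tool_rot: [2.901, -1.204, -0.0]
ft_force: [-3.1, 1.5, 6.6]
grip_width: 0.251
```

```bash
python3 -c "
from h import *
to(.4345,-.2883,.1962,-45.4)"
```

```text
t 20.6833 pos [ 0.4356 -0.288   0.1958] yaw -45.09 F [-3.09  1.49  6.57] grip 0.251 tiltz [-0. -0. -1.]
inc [-0.0006  0.001  -0.0004] spin 0.31 q [ 0.8   0.28 -0.3   1.97  0.1   0.91 -1.91]
```

The hook is resting on the tray floor (force now +6.6 N). I'm opening gently and going up.

{"name": "step_arm", "arguments": {
  "increments": [
    {"tx": 0, "ty": 0, "tz": -0.0005, "spin": 0, "claw": 0},
    {"tx": 0, "ty": 0, "tz": -0.0005, "spin": 0, "claw": 0.3},
    {"tx": 0, "ty": 0, "tz": -0.0005, "spin": 0, "claw": 0.45},
    {"tx": 0, "ty": 0, "tz": -0.0005, "spin": 0, "claw": 0.65},
    {"tx": 0, "ty": 0, "tz": -0.0005, "spin": 0, "claw": 0.65},
    {"tx": 0, "ty": 0, "tz": -0.0005, "spin": 0, "claw": 0.65},
    {"tx": 0, "ty": 0, "tz": -0.0005, "spin": 0, "claw": 0.65}
  ]
}}

```text
time: 21.27
position: [0.4355, -0.288, 0.1951]
tool_rot: [2.902, -1.204, -0.0]
ft_force: [-0.3, -0.5, 0.8]
grip_width: 0.586
```

{"name": "step_arm", "arguments": {
  "increments": [
    {"tx": 0, "ty": 0, "tz": -0.008, "spin": 0, "claw": 0.65},
    {"tx": 0, "ty": 0, "tz": -0.025, "spin": 0, "claw": 0.65},
    {"tx": 0, "ty": 0, "tz": -0.05, "spin": 0, "claw": 0.65},
    {"tx": 0, "ty": 0, "tz": -0.085, "spin": 0, "claw": 0.65},
    {"tx": 0, "ty": 0, "tz": -0.12, "spin": 0, "claw": 0.65},
    {"tx": 0, "ty": 0, "tz": -0.155, "spin": 0, "claw": 0.65},
    {"tx": 0, "ty": 0, "tz": -0.18, "spin": 0, "claw": 0.65},
    {"tx": 0, "ty": 0, "tz": -0.2, "spin": 0, "claw": 0.65}
  ]
}}

```text
time: 21.93
position: [0.4357, -0.2878, 0.399]
tool_rot: [2.901, -1.204, 0.006]
ft_force: [0.4, -0.5, -1.4]
grip_width: 0.651
```

{"name": "step_arm", "arguments": {
  "increments": [
    {"tx": -0.01, "ty": 0.01, "tz": 0, "spin": 0, "claw": 0.65},
    {"tx": -0.01, "ty": 0.04, "tz": 0, "spin": 0, "claw": 0.65},
    {"tx": -0.01, "ty": 0.07, "tz": 0, "spin": 0, "claw": 0.65},
    {"tx": -0.01, "ty": 0.1, "tz": 0, "spin": 0, "claw": 0.65},
    {"tx": -0.01, "ty": 0.12, "tz": 0, "spin": 0, "claw": 0.65},
    {"tx": -0.01, "ty": 0.12, "tz": 0, "spin": 0, "claw": 0.65},
    {"tx": -0.01, "ty": 0.12, "tz": 0, "spin": 0, "claw": 0.65},
    {"tx": -0.01, "ty": 0.12, "tz": 0, "spin": 0, "claw": 0.65}
  ]
}}

```text
time: 22.6
position: [0.344, -0.3649, 0.3957]
tool_rot: [-2.902, 1.203, -0.001]
ft_force: [0.0, -0.4, -0.5]
grip_width: 0.65
```

```bash
python3 - <<'E'
from h import *
to(.4345,-.2883,.4,-45.4)
im=imaging.get_image("top");im2=imaging.get_image("scene")
a=im[75:275,60:440]
cv2.imwrite("pics/g6.png",np.vstack([cv2.resize(a,(700,368),interpolation=cv2.INTER_CUBIC),cv2.resize(im2[130:290,80:400],(700,350)[:1]+(230,),interpolation=cv2.INTER_CUBIC)]))
E
```

```text
t 22.6 pos [ 0.344  -0.3649  0.3957] yaw -45.04 F [ 0.05 -0.38 -0.5 ] grip 0.65 tiltz [ 0.001  0.    -1.   ]
inc [ 0.0097 -0.1182 -0.0042] spin 0.36 q [ 0.96  0.02 -0.19  1.82  0.    1.3  -1.6 ]
```

View pics/g6.png

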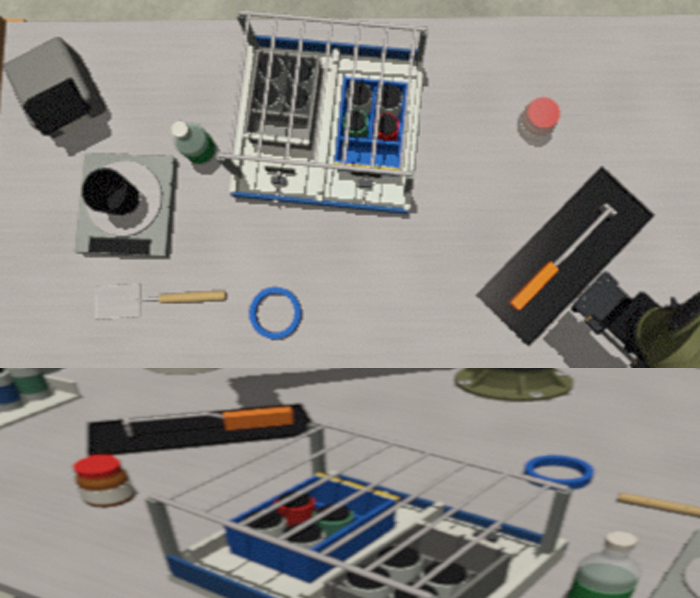

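The hook lies upright in the tray (handle at (535,285), blade at (608,210)). The tote sits square at the pad, its cans are upright, the bystanders look undisturbed and the arm is clear. I'm handing the job in.

```bash
python3 -c "
from bench import workorder
print(workorder.close_job())"
```

```text
the job is handed in; nothing more can be done
None
```

I dragged the blue tote onto the stop of the right bay with the hook, laid the hook back in its tray and handed the job in at about 22.7 s. No verdict was reported.

- **Drag and stop:** The tote dragged at about 3–3.5 N and touched the stop after about 62 mm of hook travel. I pressed on to 8.8 N in total, which I estimate as 4–5.5 N on the pad: force and moment readings gave slightly different values, both in the firm band. After unhooking, the readings were back to the hook's weight alone.
- **Last picture:** The tote stands square at its pad with the cans upright. The hook lies upright inside the tray, the other objects look undisturbed, and the arm is clear.
- **Not measured:** The pad force left after unhooking could not be read. I relied on the tote's friction holding the spring.

One move call was refused at the start for missing keys, with no effect. I viewed 10 pictures.

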